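# Put the finish tin back in the cupboard row

## Robot

A 6-joint arm with a two-finger parallel gripper is mounted at the origin on the work surface. World frame = base frame: x ahead of the robot, y to its left, z up, the work surface at z = 0. Lengths are in m, angles in rad, forces in N, time in s.
With the tool pointing down it reaches from about 0.25 to 0.775 m from the base axis. Payload 4 kg.
Tool frame: the origin (TCP) lies between the finger pads, 19 mm behind the fingertips; this is the grasp point; z points along the fingers, y is the line along which they close (so a half turn about z gives the same grasp; the last joint's range is limited). The gripper opens to 94 mm and grips with 3 to 60 N. Pads are 16 mm wide; open, the fingers measure 119 mm over their backs; the gripper's body (75 mm by 177 mm) begins 78 mm behind the grasp point.
Start: joints at [-1.23, 0.087, 1.371, -0, 1.684, -0.103], TCP at [0.236, -0.497, 0.224] pointing down, gripper open.
Joint ranges: [-3.1, 3.1], [-0.76, 2.03], [0.27, 2.55], [-1.08, 4.22], [0.17, 2.65], [-2.57, 2.57]. Speed limits (rad/s): [2.79, 2.79, 3.14, 3.14, 3.14, 3.14].

## Interface

Orientations are given as a rotation vector (axis times angle).
In Python, from rig import manip gives the robot as it stands.
- The arm moves only by the tool jog_arm, never from a script. Its argument "steps" is a list of rows, each a list of 7 numbers: the turn, a rotation vector about the world's x, y, z in rad, then the shift along the world's x, y, z in mm, then the finger opening in mm, from 0 to 94. A call has 1 to 12 rows; each row shifts and turns the commanded pose from where the row before left it; what a row does not reach is not made up. A row lasts 1/8 s, in which the tool goes at most 62.5 mm and 10.7 degrees, less where a joint would pass 70% of its speed; a pose out of reach is approached as far as the arm can. A call with a gripper value outside its range is refused whole. The fingers move at their own pace and stop on an object; the grip force is fixed at half the most. Time passes only in rows, so rows that do not move let the fingers close. It gives the time, the measured TCP pose, the force, the opening and the grip force at its end, in the units of the state.
- manip.get_obs(): the state, without advancing time (a new reading comes with each control period).
- manip.read_camera(name): name is "side" or "top" or "wrist"; returns a dict with "img" (480x640x3 uint8, red, green, blue), "fx", "fy", "cx", "cy" (pixels), "origin" and "attitude" of the camera in the world; the wrist camera has in their place "mount" (4x4, takes a point from camera to tool coordinates, whose origin is the TCP and whose axes are the flange's). Camera axes: x right, y up, looking along -z (the intrinsics and any distortion apply to the point x, -y, -z); pixel columns grow to the right and rows downward; lengths in m; the calibration is good to about 2 mm. A picture is of the moment at which its call begins: read the wrist's pose just before it. There is no depth.
- manip.sign_off(): hands the job in; it is judged then, once.
The state is a dict: "t": time; "qpos": joint angles; "joint_vel": joint speeds; "effort": joint torques, N m; "position": TCP position; "tool_rot": TCP orientation; "force": force on the tool from outside, world axes, zero at the start; "torque": the same for the moment, N m; "width": opening from 0.0 (shut) to 1.0 (fully open); "grasp_force": force on a finger pad.
Only numpy, scipy, OpenCV 4.12 (cv2) and the standard library are available. Lean on these libraries where they do the work, as an engineer would, in place of code of your own. Each camera call takes 0.05 s, during which the arm holds its last target. There are 200 camera calls.

## Task

Open the blue door of the finish cupboard by its handle and swing it wide, clearly past square to the cupboard. Then take the green tin from the bench, keeping it upright, and set it down gently inside, letting go only once it stands on the cupboard's floor, in line with the two green tins and midway between them, so that the three make a neat row. Leave the door open, and do not disturb the tins already in the cupboard or the other tin, the jar, the bowl and the hammer on the bench.

Things in the scene. Friction and masses are not known exactly. Their poses are not given: they have to be found in the camera images.
- cabinet: Grey steel finish cupboard, fixed to the bench, 200 deep (x) x 310 wide (y) x 280 high mm. Origin: centre of its underside, on the bench. x points inward from door to back, y to the left seen from the robot, z up. Front opening: plane x=-100 mm, clear inside over y +-145 mm. Floor 12 mm thick (surface at z=12 mm). The back has only two cross bars.
- roof_edge (a point): Middle of the front lower edge of the cupboard's roof, z=268 mm, cupboard's axes. The roof (clear pane in a grey frame) covers the whole depth, so a tool pointing straight down cannot set the tin inside: it must come in through the front, tilted.
- door (a joint): Hinge of the blue door, rad: 0 shut, grows as the free (left) edge swings towards the robot and round to the right (counter-clockwise from above), stop at 2.0. Square is 1.57. May start slightly ajar. Stays where it is left: 0.25 N m of friction, light damping, no catch or spring.
- door_hinge (a point): On the vertical hinge axis at the door's top (z=280 mm); in the cupboard's frame x=-108, y=-155 mm. Door: panel 16 mm thick, 310 mm wide from axis to free edge, z=0 to 280 mm; the axis is in the middle of its thickness. The point turns with the door: y runs from hinge to free edge, -x is the outer face's normal.
- pull (a point): Door handle: upright round steel bar, 12 mm thick, centre line 40 mm off the door's outer face, from 90 mm below to 20 mm above its origin (on the centre line at z=235 mm, 45 mm below the door's top; free from above). In the frame of door_hinge: x=-48, y=255 mm. Two 10 mm stubs, 8 mm above and 78 mm below the origin, join it to the door. Turns with the door.
- tin: The green tin to be put away: bare metal cylinder with a wide green band and a green lid disc, 56 mm diameter, 100 mm high, 0.25 to 0.5 kg, standing on the bench to the left. Origin: centre of its underside; z up the tin.
- row_left: Green tin of the same kind and size, loose, standing in the cupboard's left part, about 96 mm left of the middle, its axis 55 mm behind the front opening. Origin: centre of its underside.
- row_right: The same, in the cupboard's right part, about 96 mm right of the middle, its axis 55 mm behind the front opening. Origin: centre of its underside.
- blue_tin: Bystander: a low blue tin, 56 mm diameter, 65 mm high, on the bench near the green one. Origin: centre of its underside.
- jar: Bystander: amber jar with a red lid, 62 mm diameter, 68 mm high, on the bench. Origin: centre of its underside.
- bowl: Bystander: wooden bowl, 130 mm across, 50 mm high, at the right of the bench.
- mallet: Bystander: a hammer lying at the left of the bench.

How it is judged:
On the way, in this order (a step that is already met when the one before it is completed fails the run):
1. the door has been pulled ajar by its handle (over 0.3 rad with the tool at the handle) (value of joint door above 0.3 rad and horizontal distance between the grasp point and pull below 0.045 m), for 0.1 s.
2. the door stands past square (over 1.65 rad) while the green tin is still outside (value of joint door above 1.65 rad and (x of tin in the frame of cabinet below -0.13 m or y of tin in the frame of cabinet above 0.185 m)), for 0.1 s.
3. the green tin rests on the cupboard's floor in the row while the fingers still hold it (z of tin in the frame of cabinet between 0.007 and 0.016 m and x of tin in the frame of cabinet between -0.058 and -0.032 m and horizontal distance between tin and row_left above 0.08 m and horizontal distance between tin and row_right above 0.08 m and y of tin in the frame of cabinet between -0.05 and 0.05 m and angle between tin's own z axis and vertical below 0.08 rad and contact force between the fingers and tin above 0.5 N), for 0.1 s.
4. the green tin is released between the two others (z of tin in the frame of cabinet between 0.007 and 0.016 m and x of tin in the frame of cabinet between -0.058 and -0.032 m and horizontal distance between tin and row_left above 0.08 m and horizontal distance between tin and row_right above 0.08 m and y of tin in the frame of cabinet between -0.05 and 0.05 m and angle between tin's own z axis and vertical below 0.08 rad and linear speed of tin below 0.02 m/s and contact force between the fingers and tin below 0.1 N), for 0.1 s.
At the end, for the whole second after the job is handed in: The door is past 1.65 rad; the green tin stands released, upright (within 0.08 rad) and at rest on the cupboard's floor, its axis within 13 mm of the row's line (55 mm behind the front opening) and at least 80 mm centre to centre from each of the two green tins, between them (all of step 4 and value of joint door above 1.65 rad); the robot touches nothing.
It fails at once if a green tin in the cupboard moved more than 15 mm (distance of any of row_left, row_right from where it was at the start of the episode above 0.015 m).
It fails at once if another tin or jar on the bench moved more than 30 mm (distance of any of blue_tin, jar from where it was at the start of the episode above 0.03 m).
It fails at once if bowl or hammer moved more than 40 mm (distance of any of bowl, mallet from where it was at the start of the episode above 0.04 m).
It fails at once if the green tin tipped more than 0.5 rad (angle between tin's own z axis and vertical above 0.5 rad).
It fails at once if the green tin banged into or dropped on the cupboard (over 40 N) (contact force between tin and cabinet above 40 N).
It also fails if it takes over 72 s, if anything falls off the work surface, if the arm or the gripper's body presses on something with over 40 N, if the wrist force passes 120 N, or if a joint passes its speed limit or range.

## Working session

There is one attempt and no reset: what is moved stays moved. The work goes in short steps, Python scripts to look and compute and a tool call to move; the robot and the scene stay as the last step left them, time stands still between calls to the robot, and variables do not carry over. Pictures are saved under pics/ and viewed, at most 10 in all, crops included, and the job is handed in when it is done.

Besides the shell and the picture viewer there is one more tool, called after ">>>" by a JSON object that holds its "op" and its "data", one argument or row to a line. jog_arm: Moves the arm, as the interface text tells. Its arguments: {"type":"object","properties":{"steps":{"type":"array"}},"required":["steps"]}

```bash
mkdir -p pics; ls
python3 - <<'E'
from rig import manip
import cv2
o=manip.get_obs(); print({k:o[k] for k in ('t','position','tool_rot','width')})
for n in ('side','top'):
    c=manip.read_camera(n); cv2.imwrite(f'pics/{n}0.png',c['img'][:,:,::-1])
    print(n,{k:v for k,v in c.items() if k!='img'})
E
```

```text
pics
{'t': 0.0, 'position': array([ 0.23598478, -0.49624628,  0.22309499]), 'tool_rot': array([-3.06242207e+00, -6.90899817e-01,  3.97876691e-04]), 'width': 1.0011269127305669}
side {'fx': 610.7542387224979, 'fy': 610.7542387224979, 'cx': 315.64209618782894, 'cy': 247.8036934042406, 'origin': array([ 1.7179449 , -0.44753981,  1.35391005]), 'attitude': array([0.72637582, 0.45829206, 1.10705703])}
top {'fx': 442.2244645828099, 'fy': 442.2244645828099, 'cx': 331.6171984835703, 'cy': 242.1568531977357, 'origin': array([0.48046927, 0.05127202, 1.21995111]), 'attitude': array([ 0.08414829, -0.09606631, -1.59718659])}
```

View pics/side0.png

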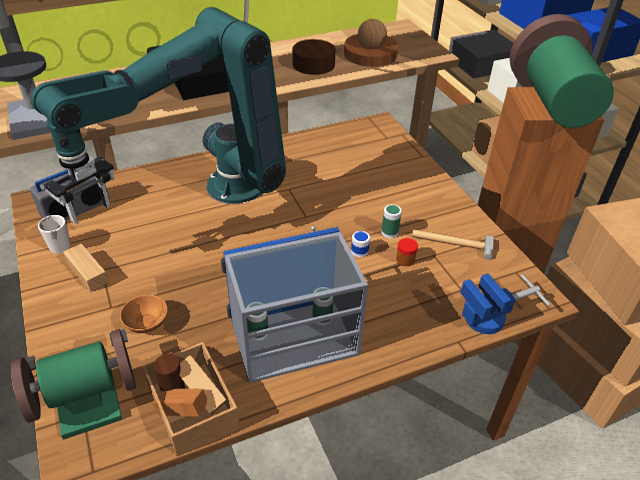

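View pics/top0.png

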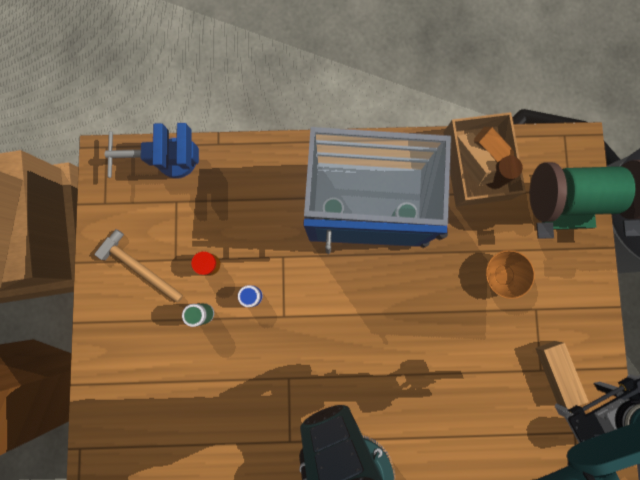

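The side view shows the cupboard with its open back to the camera and the door almost shut. The green tin is at about (391,220), the blue tin at (360,243), the jar at (407,250) and the hammer at (455,242). In the top view the roof corners are near (311,130), (449,137), (447,224) and (305,217). The handle is at (328,240), the green tin at (194,315), the blue tin at (249,296) and the jar at (204,263).

```bash
cat > h.py <<'E'
import numpy as np, cv2
from scipy.spatial.transform import Rotation as R
def ray(c,p):
    d=np.array([(p[0]-c['cx'])/c['fx'],-(p[1]-c['cy'])/c['fy'],-1.])
    return c['origin'],R.from_rotvec(c['attitude']).apply(d)
def onz(c,p,z):
    o,d=ray(c,p); return (o+d*(z-o[2])/d[2])
def proj(c,P):
    q=R.from_rotvec(c['attitude']).inv().apply(np.atleast_2d(P)-c['origin'])
    return np.c_[c['cx']-c['fx']*q[:,0]/q[:,2], c['cy']+c['fy']*q[:,1]/q[:,2]]
E
python3 - <<'E'
from rig import manip
from h import *
c=manip.read_camera('top'); im=c['img']
hsv=cv2.cvtColor(im,cv2.COLOR_RGB2HSV)
def blobs(lo,hi,z,name,box,mn=25):
    m=cv2.inRange(hsv,lo,hi); k=np.zeros_like(m); x0,y0,x1,y1=box; k[y0:y1,x0:x1]=m[y0:y1,x0:x1]
    n,l,s,ce=cv2.connectedComponentsWithStats(k)
    for i in range(1,n):
        if s[i,4]>mn: print(name,s[i],ce[i].round(1),onz(c,ce[i],z).round(4))
blobs((65,70,40),(95,255,255),.1,'green tin',(170,290,230,340))
blobs((65,40,30),(95,255,255),.112,'row',(310,180,440,225))
blobs((110,120,60),(125,255,255),.065,'blue',(230,280,270,310))
blobs((0,180,100),(8,255,255),.068,'jar',(180,245,225,280))
for p in [(311,130),(449,137),(447,224),(305,217)]: print(p,onz(c,p,.28).round(4))
cr=cv2.resize(im[120:260,295:460],None,fx=4.5,fy=4.2,interpolation=cv2.INTER_CUBIC)
cv2.imwrite('pics/crop1.png',cr[:,:,::-1])
E
```

```text
green tin [185 307  16  16 204] [192.5 314.8] [0.436  0.3935 0.1   ]
green tin [207 310   5  11  38] [208.8 314.2] [0.4365 0.353  0.1   ]
row [325 200  17  12 170] [332.8 206. ] [0.7    0.0353 0.112 ]
row [399 205  17  12 170] [406.8 210.9] [ 0.6823 -0.1526  0.112 ]
blue [240 288  16  16 196] [247.9 295.8] [0.4791 0.2615 0.065 ]
jar [191 251  25  24 479] [203.1 262.7] [0.568  0.3768 0.068 ]
(311, 130) [0.8381 0.0809 0.28  ]
(449, 137) [ 0.8141 -0.2226  0.28  ]
(447, 224) [ 0.6206 -0.2068  0.28  ]
(305, 217) [0.6444 0.0983 0.28  ]
```

View pics/crop1.png

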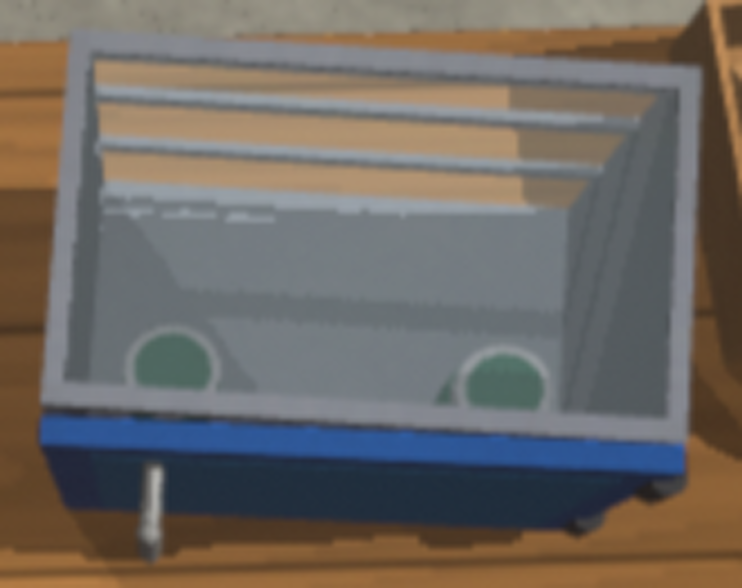

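The crop shows the roof corners at crop (72,28), (700,68), (687,440) and (42,402). The door's outer top edge runs from (40,445) to (685,472), and the handle bar's upper end is near (150,530). The door is practically shut. Next I fit the cupboard pose from these.

Run:
```python
from rig import manip
from h import *
from scipy.optimize import least_squares
c=manip.read_camera('top')
f=lambda p:(295+p[0]/4.5,120+p[1]/4.2)
px=[f(p) for p in [(72,28),(700,68),(687,440),(42,402)]]
W=np.array([onz(c,p,.28)[:2] for p in px])
L=np.array([[.1,.155],[.1,-.155],[-.1,-.155],[-.1,.155]])
def T(q,P):
    r=np.array([[np.cos(q[2]),-np.sin(q[2])],[np.sin(q[2]),np.cos(q[2])]]); return np.asarray(P)@r.T+q[:2]
s=least_squares(lambda q:(T(q,L)-W).ravel(),[.73,-.06,0.])
q=s.x; print('cab',q.round(4),(s.fun*1e3).round(1))
np.save('cab.npy',q)
print('hinge',T(q,[-.108,-.155]).round(4))
D=np.array([onz(c,f(p),.28)[:2] for p in [(40,445),(685,472)]]); d=D[0]-D[1]
print('door dir',np.arctan2(-d[0],d[1])-0, 'ajar~',np.arctan2(d[1],d[0])-(q[2]+np.pi/2))
print('handle shut',T(q,[-.156,.1]).round(4))
print('row est',T(q,[[-.045,.096],[-.045,-.096],[-.045,0]]).round(4))
for z,p in [(.255,(150,525)),(.145,(150,552))]: print('bar',onz(c,f(p),z).round(4))
print(f((0,0)),[proj(c,np.r_[T(q,[-.156,.1]),z]).round(1) for z in (.255,.145)])
c=manip.read_camera('side'); cv2.imwrite('pics/s1.png',cv2.resize(c['img'][200:280,330:450],None,fx=5,fy=5)[:,:,::-1])
for P in ([.436,.3935,.1],[.436,.3935,0],[.4791,.2615,.065],[.568,.3768,.068]): print(proj(c,P))
h=cv2.cvtColor(c['img'],cv2.COLOR_RGB2HSV)
for nm,lo,hi,b in (('jar',(0,180,100),(8,255,255),(390,230,425,275)),('tinlid',(65,70,40),(95,255,255),(375,195,410,245))):
    m=cv2.inRange(h,lo,hi)[b[1]:b[3],b[0]:b[2]]; n,l,st,ce=cv2.connectedComponentsWithStats(m)
    for i in range(1,n):
        if st[i,4]>15: print(nm,st[i],ce[i]+b[:2])
```

```text
cab [ 0.732  -0.0635 -0.0939] [ 0.3  0.7  1.1 -1.  -1.1 -0.2 -0.3  0.5]
hinge [ 0.6099 -0.2077]
door dir -0.07304887344375753 ajar~ 0.02087723387538465
handle shut [0.586  0.0507]
row est [[ 0.6962  0.0363]
 [ 0.6781 -0.1548]
 [ 0.6872 -0.0593]]
bar [0.585  0.0498 0.255 ]
bar [0.5812 0.05   0.145 ]
(295.0, 120.0) [array([[327.9, 244.6]]), array([[328. , 249.5]])]
[[392.89747712 209.06533447]]
[[389.73677336 232.2146659 ]]
[[361.16939673 235.86816336]]
[[407.35124845 243.7120817 ]]
jar [  7   8  21  18 288] [407.17013889 246.19444444]
tinlid [12 11 13  8 80] [392.725  209.2875]
tinlid [  7  22  18  18 238] [390.25630252 226.30252101]
```

>>> {"op": "jog_arm", "data": {
  "steps": [
    [0, 0, 0, 0, 0, 60, 80],
    [0, 0, -0.13, 0, 0, 60, 80],
    [0, 0, -0.13, 34, 50, 0, 80],
    [0, 0, -0.13, 34, 50, 0, 80],
    [0, 0, -0.13, 34, 50, 0, 80],
    [0, 0, 0, 34, 50, 0, 80],
    [0, 0, 0, 34, 50, 0, 80],
    [0, 0, 0, 34, 50, 0, 80],
    [0, 0, 0, 34, 50, 0, 80],
    [0, 0, 0, 34, 50, 0, 80],
    [0, 0, 0, 34, 50, 0, 80],
    [0, 0, 0, 34, 50, 0, 80]
  ]
}}

```text
t: 1.75
position: [0.577, 0.0051, 0.3443]
tool_rot: [3.139, -0.12, 0.0]
force: [0.8, -0.3, -0.1]
width: 0.854
grasp_force: 0.0
```

Run:
```python
from rig import manip
from h import *
o=manip.get_obs(); print(o['t'],o['position'],o['tool_rot'],o['qpos'].round(2),o['force'])
M=R.from_rotvec(o['tool_rot']).as_matrix(); print('ydir',np.arctan2(M[1,1],M[0,1]))
c=manip.read_camera('top'); m=c['img']; 
print('bowl',onz(c,(510,275),.05),'hammer end',onz(c,(181,299),.02), 'mid',onz(c,(145,270),.02))
```

```text
1.75 [0.57699963 0.00508895 0.34427405] [ 3.13892814e+00 -1.19526405e-01  4.76602898e-04] [-0.09  0.16  1.06 -0.    1.93  1.56] [ 0.83446756 -0.25259723 -0.12493825]
ydir -1.6469170747687323
bowl [ 0.51396804 -0.4289783   0.05      ] hammer end [0.47575258 0.44905452 0.02      ] mid [0.55640921 0.54698952 0.02      ]
```

>>> {"op": "jog_arm", "data": {
  "steps": [
    [0, 0, 0, 5, 45, 0, 60],
    [0, 0, 0, 0, 0, 0, 60],
    [0, 0, 0, 0, 0, -30, 60],
    [0, 0, 0, 0, 0, -30, 60],
    [0, 0, 0, 0, 0, -30, 60],
    [0, 0, 0, 0, 0, -19, 60],
    [0, 0, 0, 0, 0, 0, 60],
    [0, 0, 0, 0, 0, 0, 60]
  ]
}}

```text
t: 2.8
position: [0.5817, 0.0478, 0.2368]
tool_rot: [3.139, -0.12, 0.004]
force: [0.8, 0.5, 0.1]
width: 0.635
grasp_force: 0.0
```

Run:
```python
from rig import manip
from h import *
o=manip.get_obs(); print(o['position'],o['force'])
c=manip.read_camera('wrist'); cv2.imwrite('pics/w1.png',c['img'][:,:,::-1]); print(c['mount'].round(3).tolist(),c['fx'])
```

```text
[0.5817395  0.04784168 0.23683218] [0.8453625  0.52817545 0.08962871]
[[-0.001, 0.962, 0.272, 0.08], [1.0, 0.001, 0.0, -0.001], [0.0, 0.272, -0.962, -0.16], [0.0, 0.0, 0.0, 1.0]] 379.02705062517504
```

View pics/w1.png

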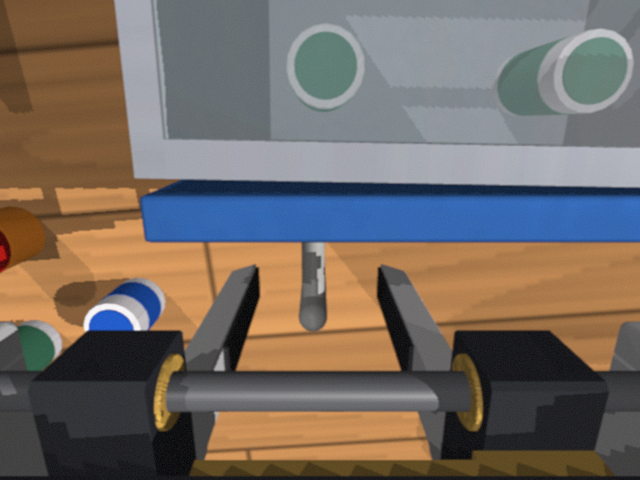

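The wrist view shows the handle bar at (313,290), centred between the open fingers. I close on it and compute the opening arc.

>>> {"op": "jog_arm", "data": {
  "steps": [
    [0, 0, 0, 0, 0, 0, 0],
    [0, 0, 0, 0, 0, 0, 0],
    [0, 0, 0, 0, 0, 0, 0],
    [0, 0, 0, 0, 0, 0, 0],
    [0, 0, 0, 0, 0, 0, 0]
  ]
}}

```text
t: 3.48
position: [0.5811, 0.0493, 0.2353]
tool_rot: [-3.137, 0.118, 0.0]
force: [-0.6, 8.9, 0.1]
width: 0.145
grasp_force: 3.6
```

Run:
```python
from rig import manip
from h import *
o=manip.get_obs(); p=o['position']; print(p,o['force'],o['width'],o['grasp_force'])
H=np.array([.6099,-.2077]); v=p[:2]-H; print(np.hypot(*v))
r=v/np.hypot(*v)*.2595
last=r
for i in range(1,25):
    n=R.from_euler('z',.075*i).apply(np.r_[r,0])[:2]; print(i,((n-last)*1e3).round(1)); last=n
```

```text
[0.58112725 0.04929091 0.23525616] [-0.57117372  8.88881107  0.08375146] 0.14465617285311597 3.620462045073509
0.25859659170087335
1 [-19.2  -2.9]
2 [-19.   -4.3]
3 [-18.6  -5.7]
4 [-18.1  -7.1]
5 [-17.5  -8.4]
6 [-16.8  -9.7]
7 [-16.1 -11. ]
8 [-15.2 -12.1]
9 [-14.3 -13.2]
10 [-13.2 -14.3]
11 [-12.1 -15.2]
12 [-10.9 -16.1]
13 [ -9.7 -16.9]
14 [ -8.4 -17.5]
15 [ -7.1 -18.1]
16 [ -5.7 -18.6]
17 [ -4.3 -19. ]
18 [ -2.8 -19.2]
19 [ -1.4 -19.4]
20 [  0.1 -19.5]
21 [  1.5 -19.4]
22 [  3.  -19.2]
23 [  4.4 -19. ]
24 [  5.8 -18.6]
```

>>> {"op": "jog_arm", "data": {
  "steps": [
    [0, 0, 0.075, -19, -2, 0, 0],
    [0, 0, 0.075, -19, -4, 0, 0],
    [0, 0, 0.075, -18.6, -5.7, 0, 0],
    [0, 0, 0.075, -18, -7, 0, 0],
    [0, 0, 0.075, -17.5, -8.5, 0, 0],
    [0, 0, 0.075, -17, -9.7, 0, 0],
    [0, 0, 0.075, -16, -11, 0, 0],
    [0, 0, 0.075, -15.2, -12, 0, 0]
  ]
}}

```text
t: 4.47
position: [0.4405, -0.0117, 0.235]
tool_rot: [-3.033, -0.818, -0.001]
force: [2.3, -0.4, -1.0]
width: 0.122
grasp_force: 30.0
```

Run:
```python
from rig import manip
from h import *
o=manip.get_obs(); p=o['position']; print(p,o['force'],o['width'],o['grasp_force'])
v=p[:2]-[.6099,-.2077]; M=R.from_rotvec(o['tool_rot']).as_matrix()
print(np.hypot(*v),'door',np.arctan2(v[1],v[0])-np.arctan2(.255,-.048)+.0939,'tool',np.arctan2(M[1,1],M[0,1])+np.pi/2+.0939)
```

```text
[ 0.44051735 -0.0116808   0.23502703] [ 2.29890912 -0.41578391 -1.00538695] 0.12181995301625552 30.001172125339508
0.2590637168904313 door 0.620472107174343 tool 0.6206678225936436
```

Tracking the door arc well; I continue.

>>> {"op": "jog_arm", "data": {
  "steps": [
    [0, 0, 0.075, -14.3, -13.2, 0, 0],
    [0, 0, 0.075, -13.2, -14.3, 0, 0],
    [0, 0, 0.075, -12, -15.2, 0, 0],
    [0, 0, 0.075, -11, -16, 0, 0],
    [0, 0, 0.075, -9.7, -17, 0, 0],
    [0, 0, 0.075, -8.4, -17.5, 0, 0],
    [0, 0, 0.075, -7, -18, 0, 0],
    [0, 0, 0.075, -5.7, -18.6, 0, 0],
    [0, 0, 0.075, -4.3, -19, 0, 0],
    [0, 0, 0.075, -2.8, -19.2, 0, 0],
    [0, 0, 0.075, -1.4, -19.4, 0, 0],
    [0, 0, 0.075, 0, -19.5, 0, 0]
  ]
}}

```text
t: 5.98
position: [0.3512, -0.2186, 0.235]
tool_rot: [-2.375, -2.056, -0.002]
force: [3.3, 1.4, -2.1]
width: 0.121
grasp_force: 30.0
```

>>> {"op": "jog_arm", "data": {
  "steps": [
    [0, 0, 0.075, 1.5, -19.4, 0, 0],
    [0, 0, 0.075, 3, -19.2, 0, 0],
    [0, 0, 0.075, 4.4, -19, 0, 0],
    [0, 0, 0.075, 5.8, -18.6, 0, 0],
    [0, 0, 0, 0, 0, 0, 0],
    [0, 0, 0, 0, 0, 0, 0]
  ]
}}

```text
t: 6.72
position: [0.3658, -0.2943, 0.235]
tool_rot: [-2.046, -2.384, -0.001]
force: [3.1, -1.4, -1.3]
width: 0.124
grasp_force: 30.0
```

Run:
```python
from rig import manip
from h import *
o=manip.get_obs(); p=o['position']; print(p,o['force'],o['width'],o['grasp_force'],o['qpos'].round(2))
v=p[:2]-[.6099,-.2077]; M=R.from_rotvec(o['tool_rot']).as_matrix()
print(np.hypot(*v),'door',np.arctan2(v[1],v[0])-np.arctan2(.255,-.048)+.0939,'tool',np.arctan2(M[1,1],M[0,1])+np.pi/2+.0939)
```

```text
[ 0.36584693 -0.29430874  0.23502945] [ 3.07254433 -1.41860442 -1.26869245] 0.12350659928648551 29.999509155750275 [-0.8  -0.1   1.53  0.    1.71 -0.95]
0.25896519639493704 door -4.46353449718778 tool 1.8169982070545034
```

>>> {"op": "jog_arm", "data": {
  "steps": [
    [0, 0, 0, 0, 0, 0, 50],
    [0, 0, 0, 0, 0, 0, 50],
    [0, 0, 0, 0, 0, 0, 50],
    [0, 0, 0, 0, 0, 20, 50],
    [0, 0, 0, 0, 0, 30, 50],
    [0, 0, 0, 0, 0, 30, 50],
    [0, 0, 0, 0, 0, 40, 60]
  ]
}}

```text
t: 7.6
position: [0.3654, -0.2944, 0.3557]
tool_rot: [-2.044, -2.383, -0.0]
force: [-0.2, -0.6, 0.5]
width: 0.605
grasp_force: 0.0
```

>>> {"op": "jog_arm", "data": {
  "steps": [
    [0, 0, 0.16, 0, 52, 0, 94],
    [0, 0, 0.16, 0, 52, 0, 94],
    [0, 0, 0.16, 0, 52, 0, 94],
    [0, 0, 0.16, 0, 52, 0, 94],
    [0, 0, 0.16, 0, 52, 0, 94],
    [0, 0, 0.16, 0, 52, 0, 94],
    [0, 0, 0.16, 0, 52, 0, 94],
    [0, 0, 0.16, 0, 52, 0, 94],
    [0, 0, 0.16, 0, 52, 0, 94],
    [0, 0, 0.16, 0, 52, 0, 94],
    [0, 0, 0.16, 0, 52, 0, 94],
    [0, 0, 0.16, 0, 52, 0, 94]
  ]
}}

```text
t: 9.1
position: [0.3653, 0.3309, 0.3556]
tool_rot: [-0.789, 3.04, -0.0]
force: [0.8, -0.2, -0.5]
width: 0.998
grasp_force: 0.0
```

```bash
cat >> h.py <<'E'
def state():
    from rig import manip
    o=manip.get_obs(); M=R.from_rotvec(o['tool_rot']).as_matrix()
    print(o['t'],'p',o['position'].round(4),'q',o['qpos'].round(2),'F',o['force'].round(1),'w',round(o['width']*94,1),'g',round(o['grasp_force'],1))
    print('ydir',np.arctan2(M[1,1],M[0,1]).round(4),'y.z',M[2,1].round(4),'tilt',np.arccos(-M[2,2]).round(4),'zaz',np.arctan2(M[1,2],M[0,2]).round(3))
    return o,M
E
python3 - <<'E'
from h import *
from rig import manip
o,M=state()
c=manip.read_camera('top'); cv2.imwrite('pics/t2.png',c['img'][:,:,::-1])
q=np.load('cab.npy')
# goal orientation increment: rotvec splitting
az=np.arctan2(.3935,.436); t=.873
z=np.array([np.sin(t)*np.cos(az),np.sin(t)*np.sin(az),-np.cos(t)]); y=np.array([-np.sin(az),np.cos(az),0]); G=np.c_[np.cross(y,z),y,z]
for s in (1,-1):
    g=np.c_[s*G[:,0],s*G[:,1],G[:,2]]; print(s,R.from_matrix(g@M.T).as_rotvec())
E
```

```text
9.1 p [0.3653 0.3309 0.3556] q [ 0.62 -0.03  1.23 -0.    1.94 -1.46] F [ 0.8 -0.2 -0.5] w 93.8 g 0.0
ydir 2.0785 y.z -0.0002 tilt 0.0008 zaz 0.177
1 [ 0.50870647 -0.71076078  0.21208248]
-1 [ 1.01604053  0.72638517 -2.65764686]
```

View pics/t2.png

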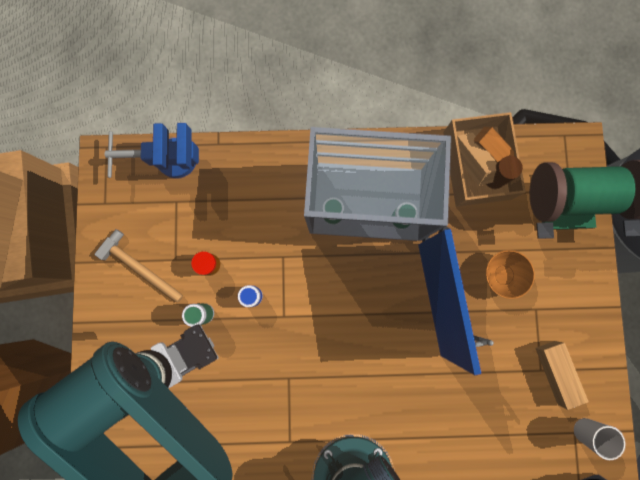

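The door stands wide open, with the free edge at (475,370). The tins, jar, bowl and hammer have not moved. Now I tilt and go to the pre-grasp pose.

>>> {"op": "jog_arm", "data": {
  "steps": [
    [0.0727, -0.1015, 0.0303, 0, 0, 0, 94],
    [0.0727, -0.1015, 0.0303, 0, 0, 0, 94],
    [0.0727, -0.1015, 0.0303, 0, 0, 0, 94],
    [0.0727, -0.1015, 0.0303, 0, 0, 0, 94],
    [0.0727, -0.1015, 0.0303, 0, 0, -40, 94],
    [0.0727, -0.1015, 0.0303, 0, 0, -40, 94],
    [0.0727, -0.1015, 0.0303, 0, 0, -40, 94],
    [0, 0, 0, 2, 1, -40, 94],
    [0, 0, 0, 0, 0, -40, 94],
    [0, 0, 0, 0, 0, -9, 94],
    [0, 0, 0, 0, 0, 0, 94]
  ]
}}

```text
t: 10.52
position: [0.368, 0.3304, 0.147]
tool_rot: [-0.819, 2.148, 0.388]
force: [0.1, 0.2, 0.5]
width: 1.003
grasp_force: 0.0
```

Run:
```python
from h import *
o,M=state()
print('lateral offset of tin mm', (M.T@(np.array([.436,.3935,.07])-o['position'])*1e3).round(1))
print('world delta',(np.array([.436,.3935,.07])-o['position']).round(4))
```

```text
10.525 p [0.368  0.3304 0.147 ] q [ 0.49 -0.59  2.29  0.33  0.61 -2.  ] F [0.1 0.2 0.5] w 94.3 g 0.0
ydir 2.3017 y.z 0.0047 tilt 0.8727 zaz 0.735
lateral offset of tin mm [ -0.6   1.3 120.5]
world delta [ 0.068   0.0631 -0.077 ]
```

>>> {"op": "jog_arm", "data": {
  "steps": [
    [0, 0, 0, 11, 10.5, -13, 94],
    [0, 0, 0, 11, 10.5, -13, 94],
    [0, 0, 0, 11, 10.5, -13, 94],
    [0, 0, 0, 11, 10.5, -13, 94],
    [0, 0, 0, 11, 10.5, -13, 94],
    [0, 0, 0, 13, 10.6, -12, 94],
    [0, 0, 0, 0, 0, 0, 94],
    [0, 0, 0, 0, 0, 0, 94]
  ]
}}

```text
t: 11.52
position: [0.4365, 0.3939, 0.0713]
tool_rot: [-0.819, 2.146, 0.389]
force: [-0.3, -0.7, 0.5]
width: 0.999
grasp_force: 0.0
```

Run:
```python
from h import *
from rig import manip
o,M=state()
c=manip.read_camera('wrist'); cv2.imwrite('pics/w2.png',c['img'][:,:,::-1])
```

```text
11.525 p [0.4365 0.3939 0.0713] q [ 0.56 -0.17  2.2   0.5   0.28 -2.16] F [-0.3 -0.7  0.5] w 93.9 g 0.0
ydir 2.3021 y.z 0.0044 tilt 0.8748 zaz 0.735
```

View pics/w2.png

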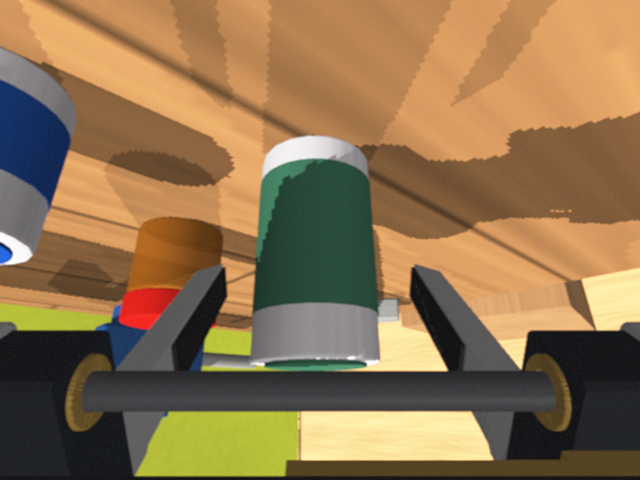

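The wrist view, from below, shows the tin at column 316, centred between the fingers and clear of the jar and the blue tin. Closing.

>>> {"op": "jog_arm", "data": {
  "steps": [
    [0, 0, 0, 0, 0, 0, 0],
    [0, 0, 0, 0, 0, 0, 0],
    [0, 0, 0, 0, 0, 0, 0],
    [0, 0, 0, 0, 0, 0, 0],
    [0, 0, 0, 0, 0, 0, 0]
  ]
}}

```text
t: 12.2
position: [0.4362, 0.3933, 0.0696]
tool_rot: [-0.819, 2.148, 0.388]
force: [0.8, -1.3, 0.7]
width: 0.589
grasp_force: 30.0
```

>>> {"op": "jog_arm", "data": {
  "steps": [
    [0, 0, 0, 0, 0, 0, 0],
    [0, 0, 0, 0, 0, 10, 0],
    [0, 0, 0, 0, 0, 20, 0],
    [0, 0, 0, 0, 0, 30, 0],
    [0, 0, 0, 0, 0, 35, 0],
    [0, 0, 0, 0, 0, 35, 0],
    [0, 0, 0, 0, 0, 0, 0]
  ]
}}

```text
t: 13.08
position: [0.4363, 0.3939, 0.202]
tool_rot: [-0.819, 2.145, 0.389]
force: [0.5, 1.0, -3.9]
width: 0.587
grasp_force: 30.0
```

Run:
```python
from h import *
from rig import manip
o,M=state()
p=o['position'][:2]; g=np.array([.583,-.050]); a0,a1=np.arctan2(*p[::-1]),np.arctan2(*g[::-1]); r0,r1=np.hypot(*p),np.hypot(*g)
print(a0,a1); n=11; last=p
for i in range(1,n+1):
    s=i/n; a=a0+s*(a1-a0); r=r0+s*(r1-r0); w=r*np.array([np.cos(a),np.sin(a)]); print(((w-last)*1e3).round(1)); last=w
for nm in ('side','top'):
    c=manip.read_camera(nm); m=cv2.inRange(cv2.cvtColor(c['img'],cv2.COLOR_RGB2HSV),(65,70,40),(95,255,255))
    u=proj(c,[.4365,.394,.23])[0].astype(int); print(nm,u)
    if nm=='side': cv2.imwrite('pics/s3.png',cv2.resize(c['img'][140:270,320:480],None,fx=4,fy=4)[:,:,::-1])
```

```text
13.075 p [0.4363 0.3939 0.202 ] q [ 0.56 -0.36  2.04  0.24  0.6  -1.87] F [ 0.5  1.  -3.9] w 55.2 g 30.0
ydir 2.3025 y.z 0.0038 tilt 0.876 zaz 0.735
0.7344346243623805 -0.0855539436416788
[ 27.9 -33.7]
[ 25.3 -35.7]
[ 22.6 -37.5]
[ 19.7 -39. ]
[ 16.8 -40.4]
[ 13.7 -41.5]
[ 10.6 -42.4]
[  7.4 -43. ]
[  4.2 -43.5]
[  0.9 -43.6]
[ -2.3 -43.6]
side [397 176]
top [174 317]
```

View pics/s3.png

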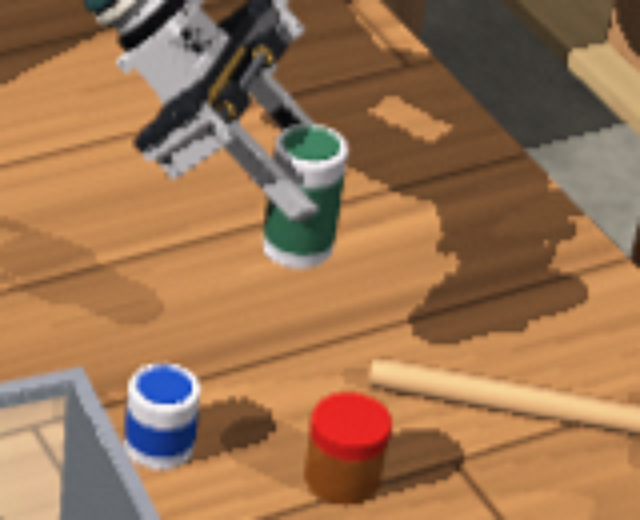

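The tin is held, upright, and well clear of the bench. I swing it to the cupboard's front.

>>> {"op": "jog_arm", "data": {
  "steps": [
    [0, 0, -0.03, 14, -17, 0, 0],
    [0, 0, -0.075, 27, -34, 0, 0],
    [0, 0, -0.075, 24, -36.5, 0, 0],
    [0, 0, -0.075, 21, -38, 0, 0],
    [0, 0, -0.075, 18, -40, 0, 0],
    [0, 0, -0.075, 15, -41, 0, 0],
    [0, 0, -0.075, 12, -42, 0, 0],
    [0, 0, -0.075, 9, -43, 0, 0],
    [0, 0, -0.075, 6, -43, 0, 0],
    [0, 0, -0.075, 2.5, -43.6, 0, 0],
    [0, 0, -0.075, -1, -43.6, 0, 0],
    [0, 0, -0.049, -1, -22, 0, 0]
  ]
}}

```text
t: 14.68
position: [0.5805, -0.0517, 0.1945]
tool_rot: [0.119, 2.274, -0.046]
force: [-0.2, 0.1, -4.7]
width: 0.589
grasp_force: 30.0
```

>>> {"op": "jog_arm", "data": {
  "steps": [
    [0, 0, 0, 0, 0, -20, 0],
    [0, 0, 0, 0, 0, -30, 0],
    [0, 0, 0, 0, 0, -30, 0],
    [0, 0, 0, 0, 0, -20, 0],
    [0, 0, 0, 0, 0, 0, 0],
    [0, 0, 0, 0, 0, 0, 0]
  ]
}}

```text
t: 15.42
position: [0.5824, -0.0501, 0.0995]
tool_rot: [0.113, 2.267, -0.046]
force: [-0.4, 0.3, -3.9]
width: 0.59
grasp_force: 30.0
```

Run:
```python
from h import *
from rig import manip
o,M=state()
q=np.load('cab.npy'); Rc=R.from_euler('z',q[2]).as_matrix()
print('TCP in cab',(Rc.T@(o['position']-np.r_[q[:2],0])).round(4))
print('to goal',(np.r_[q[:2],0]+Rc@[-.045,0,.0825]-o['position']).round(4), 'yaw',-.0939-np.arctan2(M[1,2],M[0,2]))
for nm in ('top','side'):
    c=manip.read_camera(nm)
    m=cv2.inRange(cv2.cvtColor(c['img'],cv2.COLOR_RGB2HSV),(65,50,40),(95,255,255))
    u,v=proj(c,o['position']+[0,0,.03])[0].astype(int)
    if nm=='top': cv2.imwrite('pics/t3.png',cv2.resize(c['img'][180:300,300:460],None,fx=4,fy=4)[:,:,::-1])
    n,l,st,ce=cv2.connectedComponentsWithStats(m[v-40:v+40,u-40:u+40])
    print(nm,u,v,[(st[i],ce[i]+[u-40,v-40]) for i in range(1,n) if st[i,4]>20])
```

```text
15.425 p [ 0.5824 -0.0501  0.0995] q [-0.25 -0.23  2.18  0.36  0.35 -2.01] F [-0.4  0.3 -3.9] w 55.5 g 30.0
ydir 1.4731 y.z 0.0048 tilt 0.8724 zaz -0.094
TCP in cab [-0.1501 -0.0007  0.0995]
to goal [ 0.1047 -0.0092 -0.017 ] yaw -0.00022051619825783075
top 368 250 [(array([ 0,  0, 13,  2, 22], dtype=int32), array([334.40909091, 210.40909091])), (array([71,  0,  9,  7, 53], dtype=int32), array([403.35849057, 212.60377358])), (array([ 0, 10, 12,  3, 29], dtype=int32), array([333.06896552, 220.93103448])), (array([66, 13, 14,  5, 41], dtype=int32), array([400.51219512, 225.41463415])), (array([ 32,  33,  17,  16, 220], dtype=int32), array([368.17272727, 250.60909091]))]
side 279 269 [(array([ 33,  36,  15,  10, 121], dtype=int32), array([279.17355372, 269.47933884])), (array([ 32,  49,  19,  20, 260], dtype=int32), array([279.85384615, 288.71538462]))]
```

View pics/t3.png

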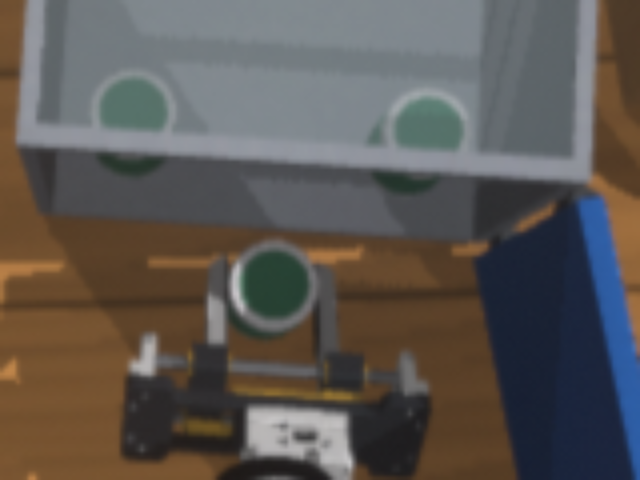

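The tin is upright in the fingers at crop (272,283), in front of the opening, with both row tins undisturbed at (134,110) and (428,127). I insert it at height.

>>> {"op": "jog_arm", "data": {
  "steps": [
    [0, 0, 0, 15, -1.3, 0, 0],
    [0, 0, 0, 20, -1.8, 0, 0],
    [0, 0, 0, 20, -1.8, 0, 0],
    [0, 0, 0, 20, -1.8, 0, 0],
    [0, 0, 0, 18, -1.5, 0, 0],
    [0, 0, 0, 12, -1, 0, 0],
    [0, 0, 0, 0, 0, -5, 0],
    [0, 0, 0, 0, 0, -4, 0],
    [0, 0, 0, 0, 0, -3, 0],
    [0, 0, 0, 0, 0, 0, 0],
    [0, 0, 0, 0, 0, 0, 0]
  ]
}}

```text
t: 16.9
position: [0.6872, -0.0595, 0.0875]
tool_rot: [0.114, 2.267, -0.047]
force: [0.2, -0.0, -3.4]
width: 0.594
grasp_force: 30.0
```

Run:
```python
from h import *
from rig import manip
o,M=state()
q=np.load('cab.npy'); Rc=R.from_euler('z',q[2]).as_matrix()
print('TCP in cab',(Rc.T@(o['position']-np.r_[q[:2],0])).round(4))
```

```text
16.9 p [ 0.6872 -0.0595  0.0875] q [-0.21  0.04  1.96  0.33  0.29 -1.96] F [ 0.2 -0.  -3.4] w 55.9 g 30.0
ydir 1.4729 y.z 0.0046 tilt 0.8725 zaz -0.094
TCP in cab [-0.0449 -0.0003  0.0875]
```

>>> {"op": "jog_arm", "data": {
  "steps": [
    [0, 0, 0, 0, 0, -1, 0],
    [0, 0, 0, 0, 0, -1, 0],
    [0, 0, 0, 0, 0, -1, 0],
    [0, 0, 0, 0, 0, -1, 0],
    [0, 0, 0, 0, 0, 0, 0],
    [0, 0, 0, 0, 0, 0, 0]
  ]
}}

```text
t: 17.65
position: [0.6873, -0.0596, 0.0833]
tool_rot: [0.114, 2.267, -0.046]
force: [-0.2, 0.1, -3.1]
width: 0.585
grasp_force: 30.0
```

>>> {"op": "jog_arm", "data": {
  "steps": [
    [0, 0, 0, 0, 0, -0.5, 0],
    [0, 0, 0, 0, 0, -0.5, 0],
    [0, 0, 0, 0, 0, 0, 0],
    [0, 0, 0, 0, 0, 0, 0]
  ]
}}

```text
t: 18.15
position: [0.6873, -0.0595, 0.0823]
tool_rot: [0.114, 2.267, -0.046]
force: [-0.6, -0.2, -3.7]
width: 0.593
grasp_force: 30.0
```

>>> {"op": "jog_arm", "data": {
  "steps": [
    [0, 0, 0, 0, 0, -0.5, 0],
    [0, 0, 0, 0, 0, -0.5, 0],
    [0, 0, 0, 0, 0, 0, 0],
    [0, 0, 0, 0, 0, 0, 0]
  ]
}}

```text
t: 18.65
position: [0.6875, -0.0596, 0.0817]
tool_rot: [0.114, 2.266, -0.047]
force: [0.4, 0.8, -2.3]
width: 0.59
grasp_force: 30.0
```

>>> {"op": "jog_arm", "data": {
  "steps": [
    [0, 0, 0, 0, 0, -0.5, 0],
    [0, 0, 0, 0, 0, 0, 0],
    [0, 0, 0, 0, 0, 0, 0]
  ]
}}

```text
t: 19.02
position: [0.6877, -0.0596, 0.0817]
tool_rot: [0.114, 2.265, -0.047]
force: [-1.7, -0.0, 0.1]
width: 0.591
grasp_force: 30.0
```

Contact: the floor now carries the weight. Holding briefly, then releasing.

>>> {"op": "jog_arm", "data": {
  "steps": [
    [0, 0, 0, 0, 0, 0, 0],
    [0, 0, 0, 0, 0, 0, 0],
    [0, 0, 0, 0, 0, 0, 56],
    [0, 0, 0, 0, 0, 0, 60],
    [0, 0, 0, 0, 0, 0, 64],
    [0, 0, 0, 0, 0, 0, 68],
    [0, 0, 0, 0, 0, 0, 74],
    [0, 0, 0, 0, 0, 0, 74],
    [0, 0, 0, 0, 0, 0, 74],
    [0, 0, 0, 0, 0, 0, 74]
  ]
}}

```text
t: 20.27
position: [0.6873, -0.0596, 0.0808]
tool_rot: [0.114, 2.267, -0.046]
force: [-0.2, -0.8, 0.6]
width: 0.791
grasp_force: 0.0
```

Run:
```python
from h import *
from rig import manip
o,M=state()
c=manip.read_camera('top'); cv2.imwrite('pics/t4.png',cv2.resize(c['img'][120:260,295:460],None,fx=4.5,fy=4.2)[:,:,::-1])
```

```text
20.275 p [ 0.6873 -0.0596  0.0808] q [-0.21  0.06  1.96  0.34  0.27 -1.97] F [-0.2 -0.8  0.6] w 74.3 g 0.0
ydir 1.4728 y.z 0.0047 tilt 0.8722 zaz -0.094
```

View pics/t4.png

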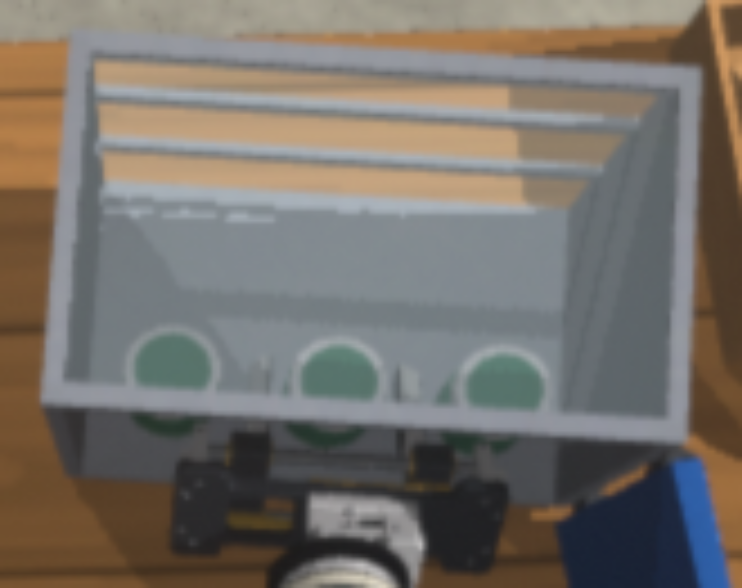

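The three lids sit in a neat row at (172,370), (337,380) and (505,388), and the fingers are clear of the tin. I retreat along the tool axis.

>>> {"op": "jog_arm", "data": {
  "steps": [
    [0, 0, 0, -6, 0.5, 5, 74],
    [0, 0, 0, -11.5, 1.1, 9.6, 74],
    [0, 0, 0, -11.5, 1.1, 9.6, 74],
    [0, 0, 0, -15, 1.4, 12.6, 74],
    [0, 0, 0, -15, 1.4, 12.6, 74],
    [0, 0, 0, -20, 1.9, 12, 74],
    [0, 0, 0, -20, 1.9, 12, 74],
    [0, 0, 0, -30, 2.8, 10, 74],
    [0, 0, 0, -30, 2.8, 10, 74],
    [0, 0, 0, -30, 2.8, 10, 74],
    [0, 0, 0, 0, 0, 0, 74],
    [0, 0, 0, 0, 0, 0, 74]
  ]
}}

```text
t: 21.82
position: [0.4985, -0.042, 0.1845]
tool_rot: [0.114, 2.266, -0.047]
force: [-0.1, 0.8, -0.0]
width: 0.789
grasp_force: 0.0
```

Run:
```python
from h import *
from rig import manip
o,M=state()
for nm in ('top','side'):
    c=manip.read_camera(nm); m=cv2.inRange(cv2.cvtColor(c['img'],cv2.COLOR_RGB2HSV),(65,40,30),(95,255,255))
    if nm=='top':
        k=m[195:225,315:435]; n,l,st,ce=cv2.connectedComponentsWithStats(k)
        for i in range(1,n):
            if st[i,4]>60: print(st[i],(ce[i]+[315,195]).round(1),onz(c,ce[i]+[315,195],.112).round(4))
        b=cv2.inRange(cv2.cvtColor(c['img'],cv2.COLOR_RGB2HSV),(105,150,120),(120,255,255)); v,u=np.nonzero(b[225:380,415:490]); 
        P=np.array([onz(c,(x+415,y+225),.28)[:2] for x,y in zip(u,v)]); d=np.linalg.svd(P-P.mean(0))[2][0]; d*=-np.sign(d[0]); print('door',len(P),np.arctan2(d[1],d[0])-np.pi/2+.0939)
print('goal',o['force'])
```

```text
21.825 p [ 0.4985 -0.042   0.1845] q [-0.31 -0.6   2.22  0.26  0.68 -1.91] F [-0.1  0.8 -0. ] w 74.1 g 0.0
ydir 1.4726 y.z 0.0044 tilt 0.8731 zaz -0.094
[ 10   5  17  12 169] [332.8 206. ] [0.7    0.0354 0.112 ]
[ 47   7  17  13 167] [370.1 208.6] [ 0.6906 -0.0593  0.112 ]
[ 84  10  17  12 171] [406.9 210.9] [ 0.6822 -0.1527  0.112 ]
door 911 -4.47106364536177
goal [-0.06233571  0.80533465 -0.01806228]
```

The row tins have not moved, and the green tin is midway between them and in line. The door stands at 1.81 rad and the robot is clear, so I hand in the job.

```bash
python3 -c "
from rig import manip
print(manip.sign_off())"
```

```text
the job is handed in; nothing more can be done
None
```

The job is handed in: the door stands open at about 1.81 rad, the green tin stands released midway between the two others and in line with them, and the row tins have not moved. The sign-off call returned no verdict.

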